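# Plug the filling port and lock its two cam arms

## Task

Close the steel filling port: stand the grooved blanking plug upright, groove end down, fully home in the port's coupler while both cam arms are still open. Then swing the two cam arms down together, never letting one be shut while the other still sticks out, until both lie flat against the port. Let go of everything, and leave the tube rack, dish stack and jar where they are.

Things in the scene. Friction and masses are not known exactly. Their poses are not given: they have to be found in the camera images.
- port: steel filling port fixed to the bench; origin at centre of its underside, z up. Foot 116 mm wide, 18 high; neck 34 wide; coupler cup, mouth up: outside 45, bore 37, floor z = 86, rim z = 116. Cam arms on its +y and -y sides, each between two ears (29 in x, to 29 out in y, z 103-117). Outlet pipe to +x, z = 52, 68 long. Arms shut: 61 mm wide in y at z 52-114, flaring to about 78 at z 36-52.
- port_seat (a point): point on the port's axis, 116 mm above the bench (level with the rim), where the plug's middle (plug_mid) is when the plug is fully home; axes as the port's
- plug_mid (a point): centre of the loose steel plug, half-way up its 60 mm (stands on the bench, so 30 mm up; z axis up through the head). 34 mm diameter, about 250 g: foot 16 mm high, then groove 16 high and 24 wide, then cylindrical head 28 high, the place to grip. Home: groove level with the cam pivots, head 2 to 30 mm above the rim (top 146 mm above the bench).
- cam_left (a joint): cam arm on the port's +y side: 0 = shut, hanging straight down along the port; 1.57 = level, straight out to +y; starts at 1.55 to 2.0 (up to 25 degrees above level), stops at 2.15. Steel, 18 mm wide in x, 7 thick, ends 75 mm from its pivot. Stiff hinge (0.1 N m friction), stays where left. Its lobe enters the plug's groove as it shuts; blocked if the plug is not home.
- cam_right (a joint): the same on the port's -y side: 0 = shut, 1.57 = level, straight out to the port's -y
- cam_left_hinge (a point): pivot of the left cam arm: 110 mm above the bench, 27 mm from the port's axis on its +y side; the pivot runs along the port's x
- cam_right_hinge (a point): pivot of the right cam arm: 110 mm above the bench, 27 mm from the port's axis on its -y side
- cam_left_tip (a point): near the free end of the left cam arm, 70 mm from its pivot
- cam_right_tip (a point): near the free end of the right cam arm, 70 mm from its pivot
- rack: bystander: loose blue tube rack 75 x 135 x 55 mm with four capped tubes, 94 mm high over the caps; origin at the centre of its underside
- dishes: bystander: loose stack of three clear dishes, 90 mm across, 41 mm high; origin at the centre of its underside
- jar: bystander: loose clear jar with a white cap, 64 mm across, 85 mm high; origin at the centre of its underside
There are look-alikes about, which are no part of the job. Several things have the shape of the port; the one meant has the colours described above.

How it is judged:
By the outcome, as a careful person would: the job done as asked, in the order asked, and still so for the second after the job is handed in, with the robot touching nothing.
It also fails if it takes over 53 s, if anything falls off the work surface, if the arm or the gripper's body presses on something with over 40 N, if the wrist force passes 120 N, or if a joint passes its speed limit or range.

## Robot

A 6-joint arm with a two-finger parallel gripper is mounted at the origin on the work surface. World frame = base frame: x ahead of the robot, y to its left, z up, the work surface at z = 0. Lengths are in mm, angles in rad, forces in N, time in s.
With the tool pointing down it reaches from about 325 to 875 mm from the base axis. Payload 4.4 kg.
Tool frame: the origin (TCP) lies on the centre line of the jaws, within the pads' length; the fingertips stand ahead of it and the grasp point (between the pads) lies 6 mm ahead of it (ctrl.tcp_to_tips is the z of the fingertips in the tool frame, in mm); z points along the fingers, y is the line along which they close (so a half turn about z gives the same grasp; the last joint's range is limited). The gripper opens to 85 mm and grips with 20 to 120 N. Pads are 22 mm wide; open, the fingers measure 114 mm over their backs; the gripper's body (76 mm by 85 mm) begins 54 mm behind the grasp point. The pads swing forward as they close: fully open they stand 13 mm farther back than shut.
Start: joints at [0.981, 0.207, 1.542, -0, 1.393, -0.15], TCP at [244.821, 520.279, 256.282] pointing down, gripper open.
Joint ranges: [-2.73, 2.73], [-0.86, 2.22], [0.23, 2.46], [-1.11, 4.25], [0.08, 2.63], [-2.82, 2.82]. Speed limits (rad/s): [2.79, 2.79, 3.14, 3.14, 3.14, 3.14].

## Interface

Orientations are given as a 3x3 rotation matrix whose columns are the frame's x, y, z axes.
In Python, from plant import ctrl, sensors, optics gives the robot as it stands. Calls block until the motion is done:
- ctrl.move_ptp(position, orientation): joint-space move of the TCP to a pose.
- ctrl.move_l(position, rot=None, vel=150, threshold=None): straight line of the TCP; rot=None keeps the orientation; vel is the mean speed in mm/s. With threshold (N) it stops when the force on the tool has changed by that much, and returns True; else False.
- ctrl.set_joints(angles): joint-space move.
- ctrl.gripper_to(opening, force=None): finger opening in mm; force is the grip in N (None keeps the last); returns when the fingers have stopped.
- ctrl.hold(seconds).
- ctrl.solve_ik(position, orientation): joint angles nearest the present ones, or None.
- sensors.read_state(): the state.
- optics.grab_frame(name): name is "scene" or "side" or "wrist"; returns (picture, depth): 384x512x3 uint8, red, green, blue; 384x512 float32, mm along the optical axis (not along the pixel's ray), 0 where there is no reading.
- optics.camera_params(name): a dict with "mtx" (3x3 intrinsics, pixels), "R" (3x3) and "t" (3): a world point X has camera coordinates R X + t; the wrist camera has in their place "T_tool_cam" (4x4, takes a point from camera to tool coordinates, whose origin is the TCP and whose axes are the flange's). Camera axes: x right, y down, z forward; pixel columns grow to the right and rows downward; lengths in mm; the calibration is good to about 2 mm. A picture is of the moment at which its call begins: read the wrist's pose just before it. camera_params takes no time and is no camera call.
A pose or a line that the arm cannot do raises ctrl.MotionError and nothing moves.
- ctrl.finish_job(): hands the job in; it is judged then, once.
The state is a dict: "t": time; "q": joint angles; "qvel": joint speeds; "tau": joint torques, N m; "eef_pos": TCP position; "eef_rot": TCP orientation; "force": force on the tool from outside, world axes, zero at the start; "wrist_torque": the same for the moment, N m; "grip_width": finger opening in mm; "grasp_force": force on a finger pad.
Only numpy, scipy, OpenCV 4.12 (cv2) and the standard library are available. Lean on these libraries where they do the work, as an engineer would, in place of code of your own. Each camera call takes 0.05 s, during which the arm holds its last target. There are 200 camera calls.

## Working session

There is one attempt and no reset: what is moved stays moved. The work goes in short steps, each a Python script; the robot and the scene stay as the last script left them, time stands still between calls to the robot, and variables do not carry over. Pictures are saved under pics/ and viewed, at most 10 in all, crops included, and the job is handed in when it is done.

```bash
ls; mkdir -p pics
cat > h.py <<'E'
import numpy as np, cv2
from plant import ctrl, sensors, optics
def grab(n):
    s=sensors.read_state(); im,d=optics.grab_frame(n); p=optics.camera_params(n)
    K=np.array(p["mtx"])
    if n=="wrist":
        T=np.array(p["T_tool_cam"]); W=np.eye(4); W[:3,:3]=s["eef_rot"]; W[:3,3]=s["eef_pos"]; T=W@T
    else:
        V=np.eye(4); V[:3,:3]=p["R"]; V[:3,3]=np.array(p["t"]).ravel(); T=np.linalg.inv(V)
    v,u=np.indices(d.shape)
    c=np.stack([(u-K[0,2])/K[0,0]*d,(v-K[1,2])/K[1,1]*d,d],-1)
    P=c@T[:3,:3].T+T[:3,3]; P[d==0]=np.nan
    return im,P
def save(im,name,s=1):
    im=cv2.resize(im,None,fx=s,fy=s,interpolation=cv2.INTER_CUBIC) if s!=1 else im
    cv2.imwrite("pics/"+name,im[:,:,::-1])
E
python3 - <<'E'
from h import *
a,P=grab("scene");b,Q=grab("side")
np.savez("s0.npz",a=a,P=P,b=b,Q=Q)
save(a,"scene.png",1.5);save(b,"side.png",1.5)
s=sensors.read_state();print(s["t"],ctrl.tcp_to_tips,s["eef_rot"])
E
```

```text
pics
0.1 25.0 [[-9.04823779e-01  4.25784754e-01 -1.12826033e-03]
 [ 4.25786175e-01  9.04822001e-01 -1.81105667e-03]
 [ 2.49754450e-04 -2.11908479e-03 -9.99997724e-01]]
```

View pics/scene.png

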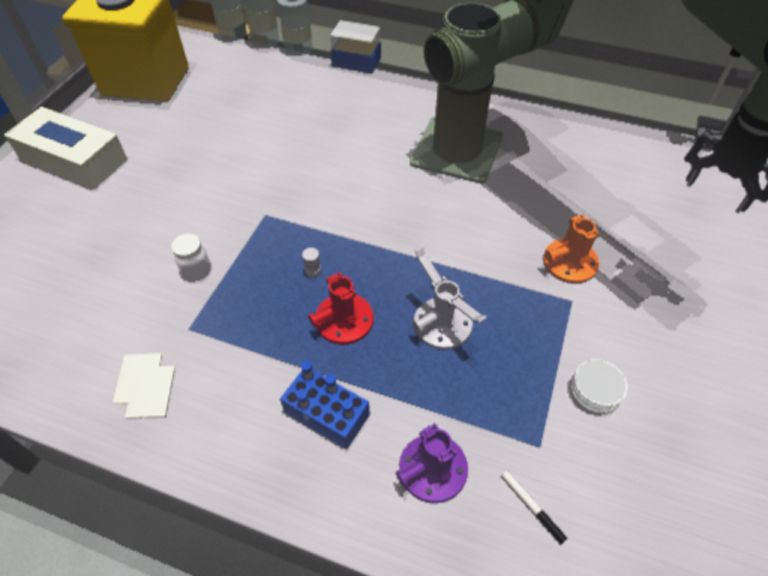

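View pics/side.png

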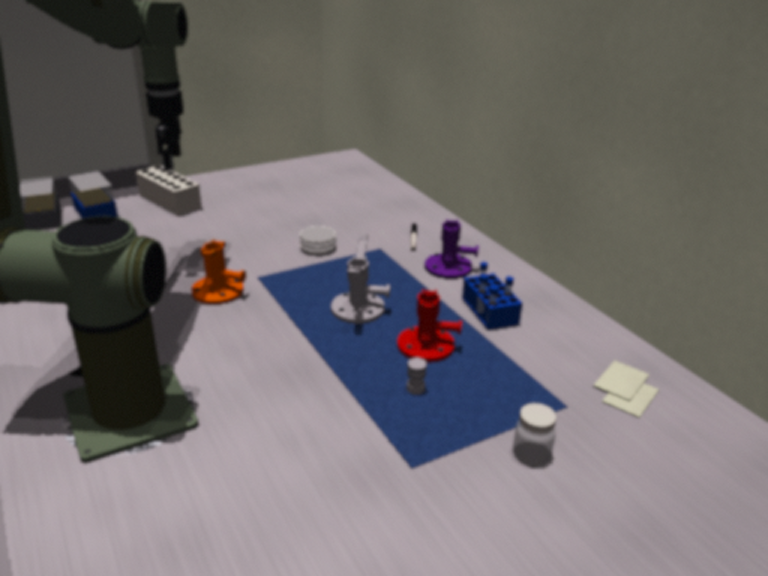

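Scene view: the port-shaped things are red (343,308), grey steel (445,310), purple (434,462) and orange (572,250). Only the grey one is steel and has cam arms, with tips at (420,252) and (482,318). The plug stands at (312,262), the rack is at (325,402), the dishes at (599,386) and the jar at (188,252).

Run:
```python
from h import *
z=np.load("s0.npz");a,P,b,Q=z["a"],z["P"],z["b"],z["Q"]
save(a[155:245,190:340],"crop.png",5)
for n,(r0,r1,c0,c1),lo in [("port",(155,245,260,335),20),("plug",(158,190,195,220),15),("rack",(240,300,180,250),15),("jar",(150,190,110,145),15),("dish",(235,280,375,425),15),("red",(180,232,203,253),20)]:
    R=P[r0:r1,c0:c1].reshape(-1,3);R=R[R[:,2]>lo]
    print(n,len(R),R.min(0).round(),R.max(0).round(),np.median(R,0).round())
R=P[155:245,260:335].reshape(-1,3)
for lo,hi in[(30,60),(60,100),(100,112),(112,122),(122,135),(135,150),(150,200)]:
    r=R[(R[:,2]>lo)&(R[:,2]<hi)]
    if len(r):print(lo,len(r),r.min(0).round(),r.max(0).round(),r.mean(0).round(1))
r=R[(R[:,2]>6)&(R[:,2]<24)];print("foot",r.min(0).round(),r.max(0).round(),len(r))
R=P[158:190,195:220].reshape(-1,3);r=R[(R[:,2]>54)&(R[:,2]<66)];print("plugtop",r.mean(0),r.min(0),r.max(0))
for v,u in[(168,280),(212,321)]:
    print(P[v-1:v+2,u-1:u+2].reshape(-1,3).round())
```

```text
port 893 [454.  39.  20.] [572. 199. 150.] [524. 112. 108.]
plug 175 [ 462. -194.   15.] [572. -90. 120.] [ 484. -173.   57.]
rack 1630 [716. -95.  15.] [812.  51.  98.] [769. -15.  56.]
jar 543 [ 531. -441.   15.] [ 591. -380.   90.] [ 570. -400.   66.]
dish 968 [509. 377.  15.] [601. 468.  48.] [563. 421.  41.]
red 661 [ 528. -120.   20.] [630. -23. 120.] [584. -71.  83.]
30 127 [502.  68.  31.] [571. 135.  60.] [538.8 105.5  50.7]
60 211 [488.  72.  60.] [570. 136. 100.] [523.  109.2  79.7]
100 71 [486.  90. 100.] [536. 141. 112.] [511.4 115.9 107.3]
112 212 [478.  75. 112.] [558. 171. 122.] [513.  120.4 116.8]
122 135 [460.  50. 122.] [570. 190. 135.] [511.1 117.6 127.5]
135 67 [454.  39. 135.] [572. 199. 150.] [494.9  94.5 140.9]
foot [247. -20.   6.] [626. 235.  24.] 705
plugtop [ 478.40127755 -177.56191905   59.83739482] [ 461.99274744 -193.60102914   54.3515876 ] [ 495.3315908  -160.9858542    64.59385566]
[[462.  47. 144.]
 [462.  50. 145.]
 [459.  52. 142.]
 [464.  48. 142.]
 [460.  49. 139.]
 [461.  52. 140.]
 [468.  49. 142.]
 [465.  51. 140.]
 [462.  53. 138.]]
[[563. 192. 139.]
 [562. 194. 140.]
 [561. 197. 140.]
 [565. 192. 139.]
 [565. 195. 140.]
 [561. 197. 135.]
 [566. 193. 135.]
 [568. 196. 139.]
 [472. 192.   2.]]
```

View pics/crop.png

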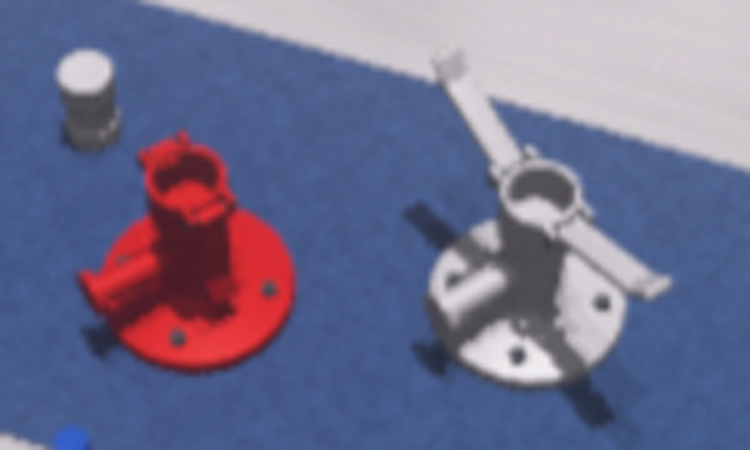

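The red, purple and orange ports are look-alikes. The grey one has the cam arms, so it's the steel port, at about (513,120). Its outlet points to lower left, so +x is about (0.8,-0.58). The plug is at (478,-178), groove end down. Next I'll take wrist looks over both with the same yaw.

```bash
cat >> h.py <<'E'
def Rdown(ydir):
    y=np.array([ydir[0],ydir[1],0.]);y/=np.linalg.norm(y);z=np.array([0,0,-1.]);return np.column_stack([np.cross(y,z),y,z])
def best(pos,ydir):
    q0=np.array(sensors.read_state()["q"]);c=[]
    for s in(1,-1):
        R=Rdown(s*np.array(ydir,float));q=ctrl.solve_ik(pos,R)
        if q is not None:c.append((np.abs(np.array(q)-q0).max(),s,R,q))
    c.sort(key=lambda t:t[0]);print([(round(t[0],2),t[1],np.round(t[3],2)) for t in c]);return c[0][2]
E
python3 - <<'E'
from h import *
px=np.array([155,-113.]);px/=np.linalg.norm(px)
print(optics.camera_params("wrist"))
R=best([513,120,290],px);np.save("R.npy",R)
ctrl.move_ptp([513,120,290],R);a,P=grab("wrist")
ctrl.move_ptp([478.4,-177.6,234],R);b,Q=grab("wrist")
np.savez("s1.npz",a=a,P=P,b=b,Q=Q);save(np.hstack([a,b]),"w.png",0.78)
R=P.reshape(-1,3)
for lo,hi in[(12,24),(108,120),(120,128),(128,150)]:
    r=R[(R[:,2]>lo)&(R[:,2]<hi)]
    if len(r):print(lo,len(r),r.min(0).round(),r.max(0).round(),r.mean(0).round(1))
r=Q.reshape(-1,3);r=r[(r[:,2]>54)&(r[:,2]<68)];print(len(r),r.min(0),r.max(0),r.mean(0));print(sensors.read_state()["t"])
E
```

```text
{'mtx': array([[280.97711208,   0.        , 257.22393106],
       [  0.        , 280.97711208, 190.43757663],
       [  0.        ,   0.        ,   1.        ]]), 'T_tool_cam': array([[ 4.04779870e-05, -9.49545144e-01, -3.13630385e-01,
         7.89819452e+01],
       [ 9.99999996e-01,  6.26587971e-05, -6.06426245e-05,
         3.36319788e-01],
       [ 7.72346122e-05, -3.13630381e-01,  9.49545143e-01,
        -1.18146935e+02],
       [ 0.00000000e+00,  0.00000000e+00,  0.00000000e+00,
         1.00000000e+00]])}
[(np.float64(0.92), 1, array([ 0.07,  0.08,  1.62, -0.  ,  1.45,  0.7 ])), (np.float64(2.3), -1, array([ 0.07,  0.08,  1.62, -0.  ,  1.45, -2.45]))]
12 10231 [  19. -408.   12.] [819. 384.  24.] [495.1 131.1  16. ]
108 1940 [479. -93. 108.] [598. 164. 120.] [533.4  69.4 115.6]
120 782 [470.  64. 120.] [566. 188. 128.] [525.  135.6 124.1]
128 1041 [454.  38. 128.] [573. 200. 149.] [509.7 113.9 135.6]
2450 [ 462.62304257 -418.20450715   54.00775113] [630.45689987 -80.8927882   67.97167422] [ 557.43478491 -190.09070624   60.76664756]
3.125
```

View pics/w.png

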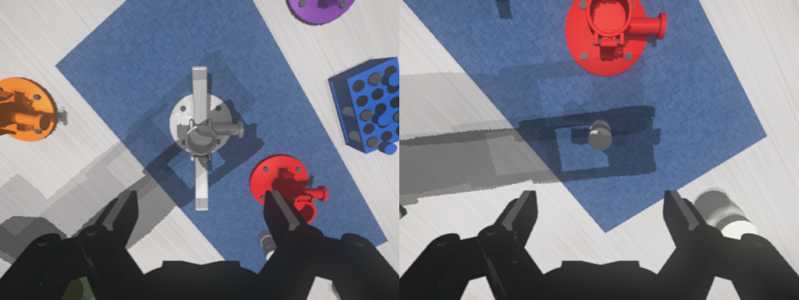

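The wrist views show the steel port at (200,125), arms vertical in the picture and outlet to the right (tool +y = port +x). The plug stands at (598,135) in the right half. Next I'll fit the rim, arm line and plug top.

```bash
cat > fit.py <<'E'
from h import *
from scipy.optimize import least_squares
def rim(P,R,c0):
    c=np.array(c0,float);X=P.reshape(-1,3);X=X[np.isfinite(X[:,0])]
    for _ in range(6):
        L=(X[:,:2]-c)@R[:2,:2]   # tool x,y
        r=np.hypot(*L.T);m=(abs(X[:,2]-116)<4)&(r>15)&(r<27)&(abs(L[:,1])>4)
        L=L[m];an=np.round(np.arctan2(L[:,1],L[:,0])/0.26)
        rb=np.array([[k*0.26,np.median(np.hypot(*L[an==k].T))] for k in np.unique(an) if (an==k).sum()>5])
        f=least_squares(lambda p:p[0]*np.cos(rb[:,0])+p[1]*np.sin(rb[:,0])+p[2]-rb[:,1],[0,0,20],loss="soft_l1")
        c=c+R[:2,:2]@f.x[:2]
    return c,f.x,rb,m.sum()
def arms(P,R,c):
    X=P.reshape(-1,3);L=(X[:,:2]-c)@R[:2,:2];o=[]
    for s in(1,-1):
        m=(X[:,2]>100)&(X[:,2]<155)&(L[:,0]*s>45)&(L[:,0]*s<110)&(abs(L[:,1])<16)
        o.append([*np.polyfit(L[m,0],L[m,1],1),L[m,1].mean(),(L[m,0]*s).max(),np.polyfit(L[m,0]*s,X[m,2],1)[0],m.sum()])
    return np.round(o,3)
def disc(P,z,c0,tol=4):
    X=P.reshape(-1,3);m=(abs(X[:,2]-z)<tol)&(np.hypot(X[:,0]-c0[0],X[:,1]-c0[1])<24);r=X[m]
    (x,y),rad=cv2.minEnclosingCircle(r[:,:2].astype(np.float32));return r.mean(0),(x,y,rad),m.sum()
E
python3 - <<'E'
from fit import *
z=np.load("s1.npz");R=np.load("R.npy");s=np.load("s0.npz")
for P,n in((z["P"],"wrist"),(s["P"],"scene")):
    c,f,rb,k=rim(P,R,[513,120]);print(n,c,f,k,rb[:,1].round(1));print(arms(P,R,c))
for P in(z["Q"],s["P"]):print(disc(P,60,[478,-177.5]))
E
```

```text
wrist [512.38964767 118.02151709] [-1.96592593e-05  3.74414248e-05  2.08156066e+01] 534 [22.5 22.2 20.  20.4 20.  20.7 19.9 19.9 20.5 22.1 23.3 23.6 22.3 20.1
 20.3 19.8 20.4 20.3 20.4 20.4 22.1 22.1]
[[-2.1000e-02  3.5500e-01 -1.1810e+00  9.4567e+01  3.9200e-01  9.9100e+02]
 [-7.0000e-03  1.0390e+00  1.5510e+00  9.3135e+01  5.5700e-01  7.9500e+02]]
scene [512.27371496 123.36091875] [ 2.06946287  2.2761405  19.91534303] 77 [20.6 22.5 22.7]
[[ 0.0000e+00  1.4750e+00  1.5020e+00  9.1010e+01  4.2300e-01  9.3000e+01]
 [-2.8000e-02  1.3890e+00  3.3770e+00  9.6475e+01  5.4900e-01  1.3100e+02]]
(array([ 479.61545054, -178.12988579,   60.4755191 ]), (479.05633544921875, -178.40855407714844, 16.964345932006836), np.int64(735))
(array([ 477.80442258, -177.68958427,   60.14251266]), (478.1631164550781, -177.15806579589844, 17.174110412597656), np.int64(76))
```

Run:
```python
from fit import *
R0=np.load("R.npy");y=R0[:,1]+0.0195*R0[:,0];x=R0[:,0]-0.0195*R0[:,1]
p=np.array([478.9,-178.3,61.])
R1=best(p,x[:2]);ctrl.move_ptp(p+[0,0,60],R1);ctrl.move_l(p)
ctrl.gripper_to(30,20);print(ctrl.tcp_to_tips,sensors.read_state()["grip_width"]);ctrl.gripper_to(60)
R2=Rdown(y[:2]);np.save("R2.npy",R2);ctrl.move_ptp(p,R2)
ctrl.gripper_to(30,20);s=sensors.read_state();print(s["grip_width"],s["eef_pos"],s["force"]);ctrl.gripper_to(85)
ctrl.move_l([p[0],p[1],234],vel=250)
b,Q=grab("wrist");np.savez("s2.npz",b=b,Q=Q);s=sensors.read_state();print(disc(Q,60,p),s["eef_pos"],s["t"])
```

```text
[(np.float64(1.55), -1, array([-0.53,  0.33,  1.85, -0.  ,  0.97,  1.66])), (np.float64(1.59), 1, array([-0.53,  0.33,  1.85, -0.  ,  0.97, -1.49]))]
25.0 33.505328400716074
33.621435358000944 [ 478.87088365 -178.27549562   61.0559373 ] [-0.13170398  0.41950489  1.06769107]
(array([ 479.92560436, -178.2289623 ,   60.49424844]), (479.7403564453125, -178.6639862060547, 16.731765747070312), np.int64(742)) [ 477.57823433 -177.54422408  231.75706245] 9.15
```

Run:
```python
from fit import *
ctrl.hold(0.4)
for _ in range(2):
    b,Q=grab("wrist");s=sensors.read_state();print(disc(Q,60,[478.9,-178.3])[:2],s["eef_pos"],s["t"])
p=np.array([478.9,-178.3,61.]);R2=np.load("R2.npy")
ctrl.move_l(p,vel=250);ctrl.gripper_to(30,60);ctrl.move_l(p+[0,0,130],vel=250)
s=sensors.read_state();print(s["grip_width"],s["force"])
ctrl.move_ptp([512.4,118,290],R2);ctrl.hold(.4)
a,P=grab("wrist");s=sensors.read_state();print(s["eef_pos"],s["grip_width"],s["t"])
c,f,rb,k=rim(P,R2,[512.4,118]);print(c,f,k,rb.round(1).tolist());print(arms(P,R2,c))
np.savez("s3.npz",a=a,P=P);save(a,"w3.png")
```

```text
(array([ 479.93979765, -178.182545  ,   60.43060636]), (479.5029602050781, -178.7232208251953, 16.826961517333984)) [ 478.83282774 -178.28028253  233.66309979] 9.6
(array([ 479.97488862, -178.32758773,   60.46307987]), (479.7060546875, -178.815673828125, 16.95482063293457)) [ 478.8728513  -178.27664121  233.80577013] 9.65
31.95945624954727 [-0.90279846  0.28676007 -3.67979238]
[512.47305845 117.58349846 289.96279955] 31.922561991911 13.3417
[512.35399954 117.70193513] [ 1.98284494e-06 -1.14777220e-05  2.07721002e+01] 539 [[-2.9, 22.0], [-2.6, 22.3], [-2.3, 20.2], [-2.1, 20.5], [-1.8, 19.9], [-1.6, 20.1], [-1.3, 20.3], [-1.0, 20.0], [-0.8, 20.3], [-0.5, 22.4], [-0.3, 23.5], [0.3, 23.8], [0.5, 22.1], [0.8, 20.2], [1.0, 20.1], [1.3, 20.1], [1.6, 20.4], [1.8, 20.0], [2.1, 20.4], [2.3, 20.1], [2.6, 22.3], [2.9, 22.6]]Traceback (most recent call last):
  File "<stdin>", line 10, in <module>
  File "fit.py", line 17, in arms
    o.append([*np.polyfit(L[m,0],L[m,1],1),L[m,1].mean(),(L[m,0]*s).max(),np.polyfit(L[m,0]*s,X[m,2],1)[0],m.sum()])
               ~~~~~~~~~~^^^^^^^^^^^^^^^^^
    raise TypeError("expected non-empty vector for x")
TypeError: expected non-empty vector for x
```

Run:
```python
from h import *
R2=np.load("R2.npy");c=[511.5,117.95]
ctrl.move_ptp([*c,192],R2);ctrl.hold(.3)
a,P=grab("wrist");save(a,"w4.png")
h=ctrl.move_l([*c,170],vel=60,threshold=10);s=sensors.read_state();print(h,s["eef_pos"],s["force"],s["t"])
if not h:
    h=ctrl.move_l([*c,147.5],vel=40,threshold=12);s=sensors.read_state();print(h,s["eef_pos"],s["force"],s["wrist_torque"],s["t"])
```

```text
False [510.97735459 117.92599386 169.26670698] [-0.81967037  0.61084998 -2.25611616] 14.6833
True [510.96722272 117.98881537 148.2244262 ] [-1.19232706  0.43962331  4.740626  ] [-0.03603593  0.06606069 -0.01854772] 15.225
```

View pics/w4.png

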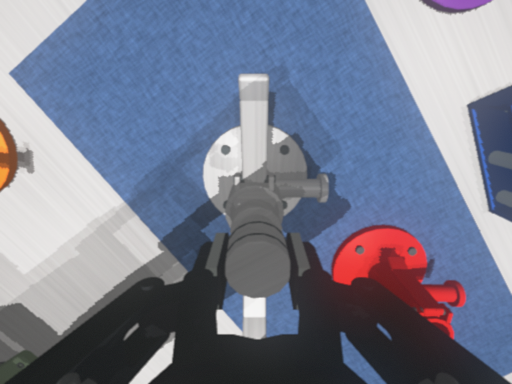

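The plug went into the cup at about (258,200), with both arms clear at (254,120) and (255,315). It met the floor within 1 mm of home. I'll press gently, release, then look.

Run:
```python
from fit import *
R2=np.load("R2.npy");c=[511.2,117.95]
h=ctrl.move_l([*c,145.5],vel=20,threshold=15);ctrl.hold(.2);s=sensors.read_state();print(h,s["eef_pos"],s["force"],s["t"])
ctrl.gripper_to(60,60);ctrl.move_l([*c,290],vel=250);ctrl.hold(.4)
a,P=grab("wrist");print(disc(P,146,c,6));X=P.reshape(-1,3);m=np.hypot(X[:,0]-c[0],X[:,1]-c[1])<12
print(np.percentile(X[m,2],[5,50,95]));s=sensors.read_state();print(s["t"],s["eef_pos"]);print(arms(P,R2,np.array(c)))
save(a,"w5.png")
```

```text
False [511.45197153 118.24373946 148.169338  ] [-6.535148    0.36115557 15.07436302] 15.675
(array([512.18171832, 118.63403201, 146.3094125 ]), (511.6395263671875, 117.89404296875, 16.941247940063477), np.int64(923))
[145.93649238 342.64347657 353.01387193]
17.2333 [511.00071942 117.93833482 289.37361943]
[[ 5.0000e-03  7.6500e-01  1.0990e+00  9.5407e+01  3.9300e-01  1.0300e+03]
 [-2.0000e-03  6.8000e-01  8.4100e-01  9.1609e+01  5.5900e-01  7.8300e+02]]
```

View pics/w5.png

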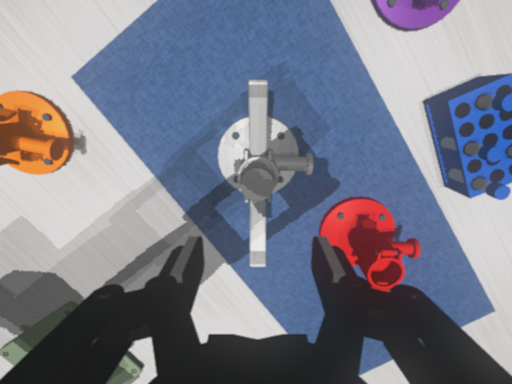

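The plug head at (260,178) is level. Its top reads 146.3 mm, so it's home, with both arms still open at (258,110) and (258,240). Next I turn the open jaws along port y and press both arms down together.

Run:
```python
from h import *
R2=np.load("R2.npy");c=[511.0,118.2]
R3=best([*c,200],R2[:2,0]);np.save("R3.npy",R3)
ctrl.gripper_to(85,20)
ctrl.move_ptp([*c,200],R3);ctrl.hold(.2)
h=ctrl.move_l([*c,106],vel=60,threshold=45);s=sensors.read_state();print(h,s["eef_pos"],s["force"],s["grip_width"],s["t"])
a,P=grab("side");save(a[120:240,160:340],"s6.png",4)
```

```text
[(np.float64(1.57), 1, array([ 0.06,  0.15,  1.72, -0.  ,  1.26, -0.9 ])), (np.float64(1.57), -1, array([ 0.06,  0.15,  1.72, -0.  ,  1.26,  2.24]))]
False [512.78058856 118.15666115 107.35823851] [ 0.13698442 -0.85041938  6.99172786] 85.05538696656689 20.925
```

View pics/s6.png

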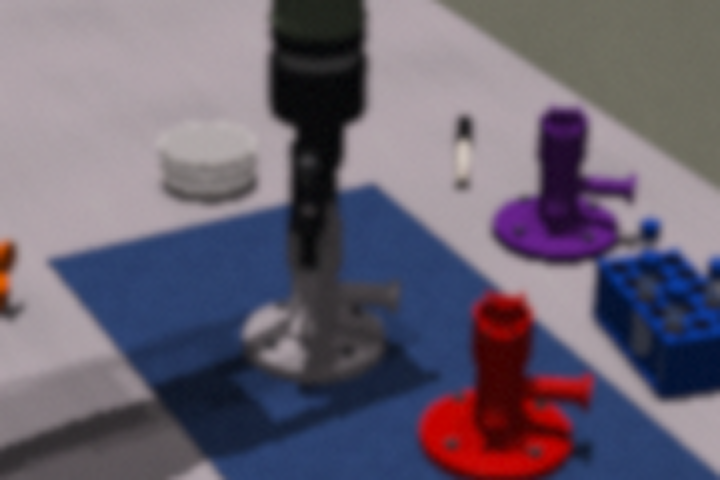

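The jaws straddle the coupler at (318,220), with the arms swung down beneath the fingers and little force on them. Next I squeeze both shut.

Run:
```python
from h import *
for w,f in((75,30),(67,30),(56,50)):
    ctrl.gripper_to(w,f);s=sensors.read_state();print(w,s["grip_width"],s["grasp_force"],s["force"],s["eef_pos"],s["t"])
a,P=grab("side")
ctrl.hold(.3);s=sensors.read_state();print(s["grip_width"],s["grasp_force"],s["force"])
save(a[120:240,160:340],"s7.png",4)
```

```text
75 74.91915962662807 2.8191525270813145 [2.62451901 0.83068555 3.63629884] [512.67322385 118.32493863 106.791267  ] 21.2417
67 66.8086545315737 3.427258035617342 [ 0.99960861 -1.46088341  5.68555795] [512.3461396  117.86962185 106.7441273 ] 21.4917
56 59.4903532385937 55.19394814968109 [-3.29593939 -4.40736349 12.07272567] [511.45473563 116.81149624 107.30061331] 21.7167
59.8460369239267 55.18357336521149 [-1.61133825 -4.27348658 12.6872983 ]
```

The width stalled at 59.8 mm with pad compression, which matches 61 mm with the arms shut. I'll release, retreat and check.

Run:
```python
from fit import *
R3=np.load("R3.npy");R2=np.load("R2.npy");c=np.array([511.0,118.2])
ctrl.gripper_to(85);ctrl.move_l([*c,290],vel=200);ctrl.hold(.4)
a,P=grab("wrist");X=P.reshape(-1,3);L=(X[:,:2]-c)@R2[:2,:2]
m=(X[:,2]>30)&(X[:,2]<160)&(abs(L[:,0])<100)&(abs(L[:,1])<14)
for lo,hi in((30,52),(52,112),(112,150)):
    q=L[m&(X[:,2]>lo)&(X[:,2]<hi)];print(lo,len(q),q[:,0].min() if len(q) else 0,q[:,0].max() if len(q) else 0)
print(disc(P,146,c,6))
b,Q=grab("scene");X=Q[:,:,:].reshape(-1,3)
L=(X[:,:2]-c)@R2[:2,:2];m=(X[:,2]>30)&(abs(L[:,0])<110)&(abs(L[:,1])<14)&(X[:,2]<150);print(L[m].min(0),L[m].max(0))
z=np.load("s0.npz")
for n,(r0,r1,c0,c1) in [("rack",(240,300,180,250)),("jar",(150,190,110,145)),("dish",(235,280,375,425))]:
    print(n,np.abs(b[r0:r1,c0:c1].astype(int)-z["a"][r0:r1,c0:c1]).mean())
v=cv2.resize(b[150:250,255:345],(400,444));save(np.hstack([v,cv2.resize(a,(400,300))[:,:] if 0 else cv2.resize(a[60:330,130:400],(400,444))]),"f.png");print(sensors.read_state()["t"])
```

```text
30 69 -35.76478310047132 36.004446202144564
52 164 -29.226397657816623 30.455995826015258
112 1482 -30.53773875286391 30.508794909766138
(array([510.25375596, 118.6050213 , 146.24867459]), (511.02532958984375, 118.3255844116211, 17.007919311523438), np.int64(920))
[-37.23588384 -13.62156339] [34.84397802 13.97626585]
rack 4.656825396825397
jar 5.606904761904762
dish 6.3533333333333335
24.0083
```

View pics/f.png

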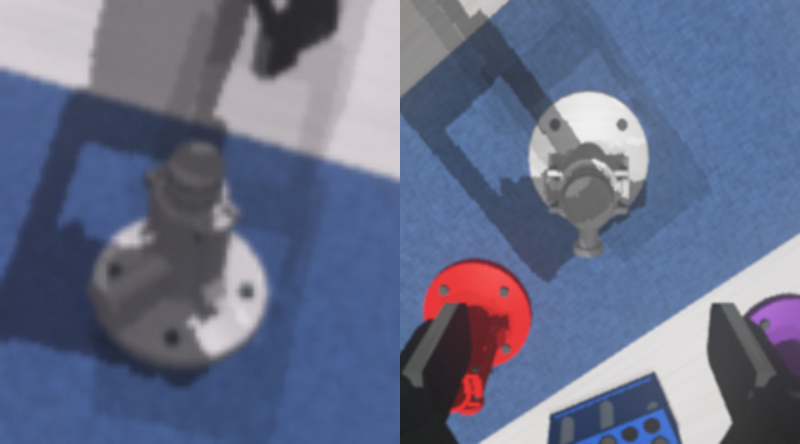

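Both views show the plug seated, at (195,165) left and (588,195) right. The arms lie flat: ±30.5 mm over the arms and ±36 at the flare. The plug top is at 146 mm, the bystanders look unmoved and the gripper is clear. Handing in.

```bash
python3 -c "
from h import *
print(ctrl.finish_job())"
```

```text
the job is handed in; nothing more can be done
None
```

The job is handed in at about 24 s: the plug is fully home, both cam arms were swung down together and lie flat, the gripper is open and clear, and the rack, dishes and jar look unmoved.

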